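# Unpark the jar carousel and hold the red-lidded jar at the front

## Task

The herb jar carousel on the packing bench is parked by a blue ring hung over two posts: lift the ring up and off them, and set it down inside the white basket without dropping it from above the rim. Then take the black handle on top of the carousel and turn it until the jar with the red lid stands at the yellow pointer, and finish while still gripping the handle, holding the carousel still there. Do not touch or tip the jars, and leave the carton, tape roll and scale where they are.

Things in the scene. Friction and masses are not known exactly. Their poses are not given: they have to be found in the camera images.
- stand: Fixed dark steel foot of the carousel, 220 mm across. Origin on the bench on the carousel's axis, z up; its -x axis points to the carousel's front, where a flat yellow pointer (30 mm wide, 10 mm high) sticks out from under the turntable to 193 mm from the axis.
- park_post (a point): Top of the stand's fixed upright parking post, 168 mm from the carousel's axis, 118 mm above the bench: an 8 mm pin above a 28 mm shoulder disc at 75 mm height. A like post stands on the turntable 138 mm from the axis, beside it when the joint angle is 0, midway between two jars.
- disc_top (a point): Centre of the top face of the wooden turntable, 300 mm across, 30 mm above the bench. Six jars stand around it, their centres 95 mm from the axis, 60 deg apart, tops 110 mm above the bench. A 32 mm thick column rises from its centre to 130 mm height and carries the handle.
- front_spot (a point): Point on the stand (does not turn): where the centre of the red-lidded jar must come; 95 mm from the axis towards the pointer, 70 mm above the bench.
- carousel (a joint): Angle of the turntable on its stand, rad, growing counter-clockwise seen from above; near 0 at the start. It can turn 6.2 rad either way, with light friction (about 0.06 N m), and stays where it is left. While the blue ring is around both posts it can turn only a few degrees.
- handle (a point): Black upright bar on top of the carousel's centre column, turning with it: 80 mm long along its x axis, 14 mm thick along its y axis, 40 mm tall; origin at its centre, on the carousel's axis, 150 mm above the bench. Gripped across its thickness from above. At joint angle 0 its x axis is parallel to the stand's.
- ring_center (a point): Centre of the loose blue plastic parking ring: outer diameter 58 mm, inner 44 mm, 30 mm high, 60 g, lying level on the shoulders of the two posts, underside 75 mm above the bench, 153 mm from the carousel's axis. The 8 mm pins inside it rise 13 mm above its top, 15 mm either side of its centre radially. Best gripped across its outside along the tangent of the turntable.
- basket: White plastic open basket, fixed to the bench, 160 mm along its x axis by 200 mm along its y axis, 40 mm high, walls and floor 4 mm. Origin under its centre on the bench. It is on the left or the right of the carousel.
- red_jar_center (a point): Centre (half-way up) of the loose glass jar with the red lid: 56 mm diameter, 80 mm high, standing on the turntable, in any of its six places.
- carton_center (a point): Centre of a closed cardboard carton, 150 x 190 x 60 mm, loose, on the side opposite to the basket. Leave alone.
- tape_center (a point): Centre of a roll of brown tape lying flat, 100 mm diameter, 48 mm high. Leave alone.
- scale: Grey bench scale with a steel platform, 110 x 130 x 28 mm, origin under its centre. Leave alone.
- jar1_center (a point): Centre (half-way up) of another loose jar of the same size, with a white or green lid, on the turntable.
- jar2_center (a point): Centre (half-way up) of another loose jar of the same size, with a white or green lid, on the turntable.
- jar3_center (a point): Centre (half-way up) of another loose jar of the same size, with a white or green lid, on the turntable.
- jar4_center (a point): Centre (half-way up) of another loose jar of the same size, with a white or green lid, on the turntable.
- jar5_center (a point): Centre (half-way up) of another loose jar of the same size, with a white or green lid, on the turntable.

How it is judged (in metres and radians):
On the way, in this order (a step that is already met when the one before it is completed fails the run):
1. the blue ring has been lifted off both posts in the gripper (height (world z) of ring_center above 0.145 m and contact force between the fingers and park_ring above 0.5 N), for 0.1 s.
2. the ring is lowered into the basket while still in the gripper (x of ring_center in the frame of basket between -0.08 and 0.08 m and y of ring_center in the frame of basket between -0.1 and 0.1 m and height (world z) of ring_center below 0.06 m and contact force between the fingers and park_ring above 0.3 N), for 0.02 s.
3. the ring lies released in the basket (x of ring_center in the frame of basket between -0.08 and 0.08 m and y of ring_center in the frame of basket between -0.1 and 0.1 m and height (world z) of ring_center below 0.045 m and contact force between the fingers and park_ring below 0.05 N and linear speed of park_ring below 0.03 m/s), for 0.1 s.
At the end, for the whole second after the job is handed in: The red-lidded jar's centre is within 14 mm (about 8 deg) of the front spot at the yellow pointer, the carousel is still (under 0.05 rad/s) and its handle is held in the fingers with more than 2 N; the blue ring lies at rest in the basket, let go; all six jars stand upright on the turntable (horizontal distance between red_jar_center and front_spot below 0.014 m and contact force between the fingers and carousel_c5 above 2 N and velocity of joint carousel between -0.05 and 0.05 rad/s and x of ring_center in the frame of basket between -0.08 and 0.08 m and y of ring_center in the frame of basket between -0.1 and 0.1 m and height (world z) of ring_center below 0.045 m and linear speed of park_ring below 0.03 m/s and angle between each of red_jar_center, jar1_center, jar2_center, jar3_center, jar4_center, jar5_center's own z axis and vertical below 0.15 rad and height (world z) of each of red_jar_center, jar1_center, jar2_center, jar3_center, jar4_center, jar5_center above 0.06 m); the arm keeps its last pose, push and grip.
It fails at once if a jar is tipped or off the turntable (not (angle between red_jar_center's own z axis and vertical below 0.15 rad) or not (height (world z) of red_jar_center above 0.06 m) or not (angle between jar1_center's own z axis and vertical below 0.15 rad) or not (height (world z) of jar1_center above 0.06 m) or not (angle between jar2_center's own z axis and vertical below 0.15 rad) or not (height (world z) of jar2_center above 0.06 m) or not (angle between jar3_center's own z axis and vertical below 0.15 rad) or not (height (world z) of jar3_center above 0.06 m) or not (angle between jar4_center's own z axis and vertical below 0.15 rad) or not (height (world z) of jar4_center above 0.06 m) or not (angle between jar5_center's own z axis and vertical below 0.15 rad) or not (height (world z) of jar5_center above 0.06 m)).
It fails at once if the robot handles a jar (contact force between any of the arm, the fingers and red_jar above 3 N or contact force between any of the arm, the fingers and jar1 above 3 N or contact force between any of the arm, the fingers and jar2 above 3 N or contact force between any of the arm, the fingers and jar3 above 3 N or contact force between any of the arm, the fingers and jar4 above 3 N or contact force between any of the arm, the fingers and jar5 above 3 N).
It fails at once if carton, tape roll or scale pushed more than 30 mm (distance of any of carton_center, tape_center, scale from where it was at the start of the episode above 0.03 m).
It also fails if it takes over 72 s, if anything falls off the work surface, if the arm or the gripper's body presses on something with over 40 N, if the wrist force passes 120 N, or if a joint passes its speed limit or range.

## Robot

A 6-joint arm with a two-finger parallel gripper is mounted at the origin on the work surface. World frame = base frame: x ahead of the robot, y to its left, z up, the work surface at z = 0. Lengths are in mm, angles in rad, forces in N, time in s.
With the tool pointing down it reaches from about 350 to 775 mm from the base axis. Payload 7.3 kg.
Tool frame: the origin (TCP) lies at the very end of the fingers, on their centre line; the grasp point (between the pads) lies grip_point_offset behind it (grip_point_offset is the distance from the TCP to the grasp point, in mm); x points along the fingers, z is the direction in which the jaws open and shut, and the axes are right-handed (so a half turn about x gives the same grasp; the last joint's range is limited). The gripper opens to 92 mm and grips with 3 to 60 N. Pads are 19 mm wide; open, the fingers measure 130 mm over their backs; the gripper's body (75 mm by 190 mm) begins 47 mm behind the grasp point.
Start: joints at [-1.282, 0.342, 1.524, -0, 1.275, -0.146], TCP at [221.169, -476.161, 226.741] pointing down, gripper open.
Joint ranges: [-2.53, 2.53], [-0.77, 2.02], [0.04, 2.7], [-1, 4.14], [0.28, 2.66], [-3.11, 3.11]. Speed limits (rad/s): [2.57, 2.57, 3.14, 3.14, 3.14, 3.14].

## Interface

Orientations are given as [roll, pitch, yaw] about the fixed x, y, z axes, in that order (R = Rz(yaw) Ry(pitch) Rx(roll)).
In Python, from plant import * gives the robot as it stands.
- The arm moves only by the tool send_rows, never from a script. Its argument "series" is text: rows parted by semicolons, each of 5 numbers parted by spaces: the gripper's target within -1 to 1 (fully open at 1, half-way at 0, shut at -1), then the shift along the tool's x, y, z in units of 30 mm (1.0 is 30 mm), then the turn about the tool's x in units of 5 degrees (1.0 is 5 degrees). A call has 1 to 8 rows; each row is the pose to reach, as a shift and turn from the pose commanded when the call began, along the tool's axes at that moment; what a row does not reach only later rows make up. A row lasts 1/8 s, in which the tool goes at most 62.5 mm and 10.7 degrees, less where a joint would pass 70% of its speed; a pose out of reach is approached as far as the arm can. A call with a gripper value outside its range is refused whole. The fingers move at their own pace and stop on an object; the grip force is fixed at half the most. Time passes only in rows, so rows that repeat a pose let the fingers close. It gives the time, the measured TCP pose, the force and the opening at its end, in the units of the state.
- get_obs(): the state, without advancing time (a new reading comes with each control period).
- capture(name): name is "side" or "top"; returns a dict with "pixels" (480x640x3 uint8, red, green, blue), "mtx" (3x3 intrinsics, pixels), "R" (3x3) and "t" (3): a world point X has camera coordinates R X + t. Camera axes: x right, y down, z forward; pixel columns grow to the right and rows downward; lengths in mm; the calibration is good to about 2 mm. A picture is of the moment at which its call begins. There is no depth.
- close_job(): hands the job in, once; it reports no verdict.
Trained networks look in a picture, given as the dict that the camera call returned (one of the last four; its "shot" number tells which), for a name from the list of things; names that differ only in an ending like _2 or _b are one class to them, and where a whole thing is asked for, a point or a joint stands for the part that bears it (a point fixed in the world has none). Each returns a list of dicts, best first, with "score" (0 to 1); they miss things now and then, are a little off and sometimes report something else, mostly with a low value. They report only what shows in the picture. A call takes as long as a camera call.
- cut_out(picture, thing): "pixels" (480x640 bool, what is visible of it).
- place_of(picture, thing): "point" ([x, y, z] in mm, in world coordinates, good to about 4 mm: a listed point, or the origin of a listed thing).
The state is a dict: "time": time; "joint_positions": joint angles; "dq": joint speeds; "tau": joint torques, N m; "tool_pos": TCP position; "tcp_rot": TCP orientation; "contact_force": force on the tool from outside, world axes, zero at the start; "moment": the same for the moment, N m; "grip_width": finger opening in mm.
Only numpy, scipy, OpenCV 4.12 (cv2) and the standard library are available. Lean on these libraries where they do the work, as an engineer would, in place of code of your own. Each camera call takes 0.05 s, during which the arm holds its last target.

## Working session

There is one attempt and no reset: what is moved stays moved. The work goes in short steps, Python scripts to look and compute and a tool call to move; the robot and the scene stay as the last step left them, time stands still between calls to the robot, and variables do not carry over. Pictures are saved under pics/ and viewed, and the job is handed in when it is done.

Besides the shell and the picture viewer there is one more tool, called after "Call:" by a JSON object that holds its "fn" and its "kwargs". send_rows: Moves the arm, as the interface text tells. Its arguments: {"type":"object","properties":{"series":{"type":"string"}},"required":["series"]}

```bash
mkdir -p pics; ls
cat > look.py <<'E'
from plant import *
import numpy as np, cv2
def save(p,n):
    cv2.imwrite('pics/'+n+'.png',cv2.cvtColor(np.asarray(p['pixels']),cv2.COLOR_RGB2BGR))
def proj(p,X):
    c=np.array(p['R'])@np.array(X,float)+np.array(p['t']); u=np.array(p['mtx'])@c; return u[:2]/u[2]
def back(p,uv,z):
    R=np.array(p['R']);t=np.array(p['t']);d=R.T@np.linalg.inv(p['mtx'])@np.array([uv[0],uv[1],1.]);o=-R.T@t
    return o+d*(z-o[2])/d[2]
E
python3 - <<'E'
from look import *
o=get_obs(); print(o)
for n in('top','side'):
    p=capture(n); save(p,n+'0')
    for th in ['stand','park_post','disc_top','front_spot','handle','ring_center','basket','red_jar_center','carton_center','tape_center','scale','jar1_center']:
        r=place_of(p,th); print(n,th,[(np.round(a['point']),round(a['score'],2)) for a in r[:6]])
E
```

```text
pics
{'time': 0.0, 'joint_positions': array([-1.28201940e+00,  3.42733065e-01,  1.52498391e+00, -2.55258889e-05,
        1.27542872e+00, -1.45995583e-01]), 'dq': array([-0.00114986,  0.00037711, -0.00049851, -0.00112819, -0.00053551,
       -0.00093018]), 'tau': array([ 7.91215480e-04, -4.31245673e+01, -2.44217294e+01,  7.18318066e-02,
        5.59844601e-02, -1.25482152e-04]), 'tool_pos': array([ 221.03142606, -475.75995295,  226.05116395]), 'tcp_rot': array([3.01131269, 1.5692431 , 1.87529632]), 'contact_force': array([-0.89275367, -0.26278111, -0.12137285]), 'moment': array([-0.03266042,  0.03050424,  0.03668863]), 'grip_width': 92.0943474709208}
top stand [(array([551.,   1.,  -1.]), 0.59)]
top park_post [(array([521., 166., 116.]), 0.68), (array([527., 150.,  92.]), 0.65)]
top disc_top [(array([552.,  -1.,  29.]), 0.62)]
top front_spot [(array([453.,  18.,  69.]), 0.63)]
top handle [(array([553.,   1., 150.]), 0.66)]
top ring_center [(array([524., 152.,  92.]), 0.46)]
top basket [(array([503., 382.,   0.]), 0.74)]
top red_jar_center [(array([585.,  89.,  71.]), 0.89)]
top carton
[... 266 characters left out ...]
  -1.]), 0.64)]
side park_post [(array([526., 170., 119.]), 0.81)]
side disc_top [(array([556.,   1.,  32.]), 0.83)]
side front_spot [(array([459.,  16.,  71.]), 0.59)]
side handle []
side ring_center [(array([530., 155.,  88.]), 0.62), (array([ 738., -307.,    6.]), 0.15)]
side basket [(array([506., 381.,  -1.]), 0.89), (array([556.,   1., 150.]), 0.34)]
side red_jar_center [(array([583.,  90.,  70.]), 0.83)]
side carton_center [(array([ 506., -372.,   29.]), 0.81)]
side tape_center [(array([726., 296.,  25.]), 0.59), (array([ 737., -305.,    9.]), 0.47)]
side scale [(array([ 737., -308.,    5.]), 0.92), (array([556.,   2., 154.]), 0.39)]
side jar1_center [(array([615., -67.,  70.]), 0.61)]
```

View pics/top0.png

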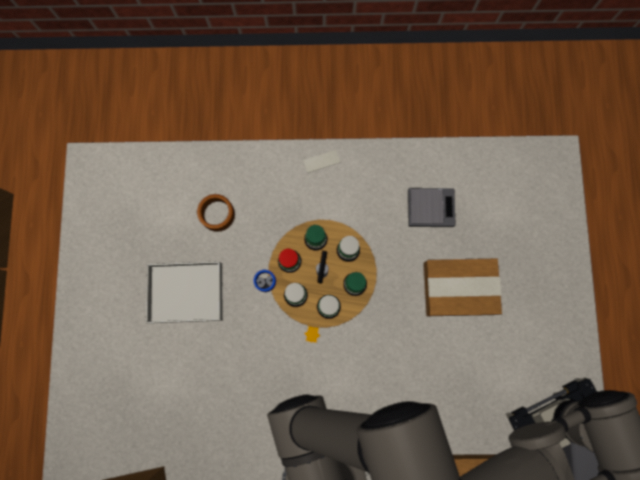

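View pics/side0.png

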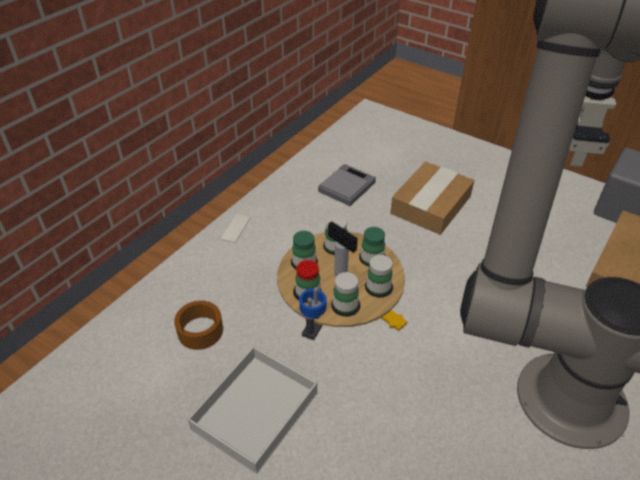

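```bash
cat >> look.py <<'E'
from scipy.spatial.transform import Rotation as Ro
def tool():
    o=get_obs(); return o, np.array(o['tool_pos']), Ro.from_euler('xyz',o['tcp_rot']).as_matrix()
def go(target,jaw=None):
    """units needed for tcp target [mm], jaw axis heading deg mod 180 or None"""
    o,p,R=tool()
    s=R.T@(np.array(target)-p)/30
    h=np.degrees(np.arctan2(R[1,2],R[0,2]))
    print('tcp',p.round(1),'jaw head',round(h,2),'xaxis',R[:,0].round(3),'t',o['time'],'q',np.round(o['joint_positions'],3),'F',np.round(o['contact_force'],1),'w',round(o['grip_width'],1))
    print('shift units',s.round(3))
    if jaw is not None:
        d=(jaw-h+90)%180-90   # world ccw deg ; tool x down => turn = -d
        print('turn units',round(-d/5,3),'or',round(-(d-180*np.sign(d))/5,3))
E
python3 - <<'E'
import plant; print([ (k,getattr(plant,k)) for k in dir(plant) if not k.startswith('_')])
from look import *
p=capture('top'); q=capture('side')
ax=np.array([553.5,1])
m=cut_out(p,'ring_center'); print([(a['score'],np.argwhere(a['pixels']).mean(0)[::-1]) for a in m[:2]])
for n,pic in(('top',p),('side',q)):
    for th in ['red_jar_center','jar1_center','jar2_center','jar3_center']:
        for a in place_of(pic,th)[:6]:
            v=np.array(a['point'][:2])-ax; print(n,th,np.round(a['point']),round(a['score'],2),np.hypot(*v).round(1),np.degrees(np.arctan2(v[1],v[0])).round(1))
# yellow pointer
for pic in(p,q):
    hsv=cv2.cvtColor(np.asarray(pic['pixels']),cv2.COLOR_RGB2HSV); y=((hsv[...,0]>18)&(hsv[...,0]<30)&(hsv[...,1]>200)&(hsv[...,2]>150)).astype(np.uint8)
    nn,l,st,c=cv2.connectedComponentsWithStats(y); i=1+np.argmax(st[1:,4]); 
    pt=back(pic,c[i],10); v=pt[:2]-ax; print('pointer',c[i],st[i],pt,np.hypot(*v),np.degrees(np.arctan2(v[1],v[0])))
go([527,152,180],10)
E
```

```text
[('Unreachable', <class 'plant.Unreachable'>), ('capture', <function make.<locals>.drawn_camera at 0x7f0fd1be00e0>), ('close_job', <function connect.<locals>.done at 0x7f0fd1b53740>), ('cut_out', <function make.<locals>.keyed.<locals>.call at 0x7f0fd1be0720>), ('get_obs', <function make.<locals>.<lambda> at 0x7f0fd1be05e0>), ('grip_point_offset', 18.8), ('place_of', <function make.<locals>.keyed.<locals>.call at 0x7f0fd1be0860>)]
[(0.57, array([261.93382353, 280.95588235])), (0.57, array([430.50817823, 206.84207558]))]
top red_jar_center [583.  88.  73.] 0.61 92.0 71.2
top jar1_center [616. -71.  71.] 0.7 95.7 -49.2
top jar2_center [497.  76.  73.] 0.87 93.7 127.3
top jar3_center [518. -88.  72.] 0.85 95.6 -111.5
top jar3_center [642.  17.  70.] 0.61 90.4 10.4
top jar3_center [583.  88.  71.] 0.49 91.4 71.2
side red_jar_center [584.  92.  67.] 0.92 95.5 71.7
side red_jar_center [ 738. -305.    6.] 0.24 357.5 -59.0
side jar1_center [614. -70.  70.] 0.79 93.7 -49.6
side jar2_center [497.  75.  70.] 0.94 93.5 127.3
side jar3_center [520. -87.  70.] 0.72 94.4 -110.5
pointer [311.89726027 333.67808219] [306 326  13  16 146] [384.59868138  31.6768725   10.        ] 171.66457391704475 169.70581221462365
pointer [394.40952381 319.3       ] [384 311  22  17 210] [386.8194126   32.71833026  10.        ] 169.67165553519578 169.22577091481674
tcp [ 221.2 -476.2  226.7] jaw head -65.09 xaxis [ 0. -0. -1.] t 1.85 q [-1.282  0.342  1.524 -0.     1.275 -0.146] F [-0.   0.7 -0.7] w 91.6
shift units [  1.557  18.065 -14.697]
turn units -15.018 or 20.982
```

Run:
```python
from look import *
for n in('top','side'):
    pic=capture(n)
    hsv=cv2.cvtColor(np.asarray(pic['pixels']),cv2.COLOR_RGB2HSV); y=((hsv[...,0]>100)&(hsv[...,0]<130)&(hsv[...,1]>150)&(hsv[...,2]>60)).astype(np.uint8)
    y=cv2.morphologyEx(y,cv2.MORPH_CLOSE,np.ones((9,9)))
    nn,l,st,c=cv2.connectedComponentsWithStats(y); i=1+np.argmax(st[1:,4])
    print(st[i],c[i],back(pic,c[i],92), proj(pic,[528,152,92]))
go([528,152,200],10)
```

```text
[254 270  21  21 132] [264.67424242 280.84848485] [522.76991252 152.26023791  92.        ] [264.78356713 278.85360582]
[299 288  27  30 501] [312.30938124 302.91616766] [523.46252601 154.3739263   92.        ] [311.19667213 301.25683821]
tcp [ 221.2 -476.1  226.7] jaw head -65.09 xaxis [ 0. -0. -1.] t 1.95 q [-1.282  0.342  1.524 -0.     1.275 -0.146] F [-0.7 -0.8  0.9] w 91.8
shift units [  0.89   18.096 -14.682]
turn units -15.018 or 20.982
```

Call:
{"fn": "send_rows", "kwargs": {"series": "1 0.2 3 -2.4 -2; 1 0.4 6 -4.8 -4; 1 0.6 9 -7.2 -6; 1 0.8 12 -9.6 -8; 1 0.9 15 -12 -10; 1 0.9 18 -14.7 -12; 1 0.9 18.1 -14.7 -14; 1 0.9 18.1 -14.7 -15"}}

```text
time: 2.95
tool_pos: [441.9, -25.7, 205.9]
tcp_rot: [-0.568, 1.57, -0.391]
contact_force: [1.8, -0.7, -0.3]
grip_width: 91.7
```

Run:
```python
from look import *
go([526.5,152.5,165],10)
```

```text
tcp [441.9 -25.7 205.9] jaw head 10.13 xaxis [ 0.001 -0.    -1.   ] t 2.95 q [-0.232  0.211  1.77  -0.     1.16  -0.408] F [ 1.8 -0.7 -0.3] w 91.7
shift units [1.362 5.354 3.82 ]
turn units 0.026 or -35.974
```

Call:
{"fn": "send_rows", "kwargs": {"series": "1 0 1.5 1; 1 0 1.3 0.95 0"}}

```text
invalid input
```

Call:
{"fn": "send_rows", "kwargs": {"series": "1 0 1.3 0.9 0; 1 0 2.6 1.8 0; 1 0 4 2.8 0; 1 0 5.35 3.8 0; 1 0.5 5.35 3.8 0; 1 1.36 5.35 3.8 0; 1 1.36 5.35 3.8 0; 1 1.36 5.35 3.8 0"}}

```text
time: 3.95
tool_pos: [526.0, 149.5, 165.4]
tcp_rot: [-0.324, 1.57, -0.151]
contact_force: [0.4, 0.1, -0.7]
grip_width: 91.3
```

Run:
```python
from look import *
go([526.5,152.5,73],10)
for n in('top','side'):
    p=capture(n); save(p,n+'1')
    print([(a['point'],a['score']) for a in place_of(p,'ring_center')])
```

```text
tcp [526.  149.5 165.4] jaw head 9.87 xaxis [ 0.001 -0.    -1.   ] t 3.95 q [ 0.137  0.437  1.557 -0.     1.148 -0.035] F [ 0.4  0.1 -0.7] w 91.3
shift units [3.08  0.097 0.033]
turn units -0.027 or 35.973
[([504.8, 378.3, -1.7], 0.38)]
[([530.2, 154.8, 87.1], 0.56)]
```

View side.

Run:
```python
import cv2
a=cv2.imread('pics/side1.png')[150:390,180:500]; b=cv2.imread('pics/top1.png')[180:360,180:420]
cv2.imwrite('pics/s1z.png',cv2.resize(a,None,fx=2.4,fy=2.4,interpolation=cv2.INTER_CUBIC)); cv2.imwrite('pics/t1z.png',cv2.resize(b,None,fx=3,fy=3,interpolation=cv2.INTER_CUBIC))
```

```text
(no output)
```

View pics/s1z.png

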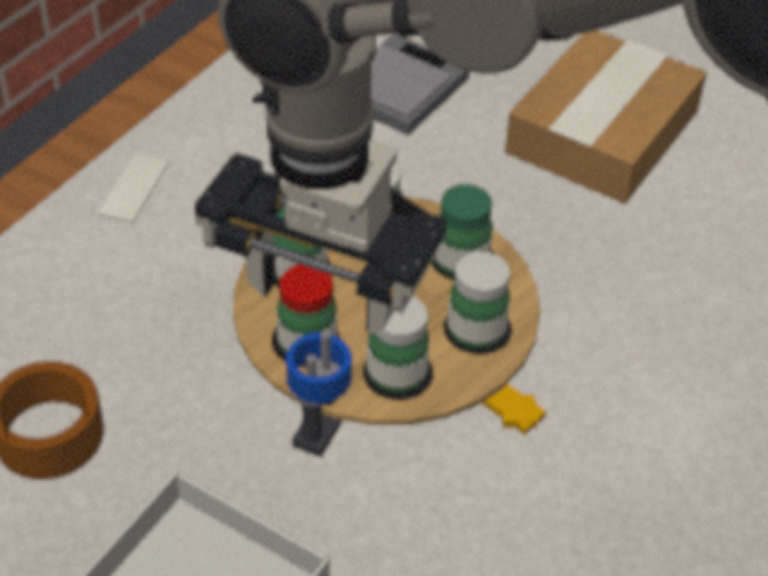

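The jaws straddle the ring (at ~(318,365) in the crop), with fingers clear of the jars. Now descending.

Call:
{"fn": "send_rows", "kwargs": {"series": "1 0.6 0.1 0.03 0; 1 1.2 0.1 0.03 0; 1 1.8 0.1 0.03 0; 1 2.3 0.1 0.03 0; 1 2.7 0.1 0.03 0; 1 3.05 0.1 0.03 0; 1 3.05 0.1 0.03 0; 1 3.05 0.1 0.03 0"}}

```text
time: 5.15
tool_pos: [526.5, 153.2, 73.6]
tcp_rot: [-0.134, 1.57, 0.038]
contact_force: [0.5, 0.1, 0.5]
grip_width: 92.0
```

Run:
```python
from look import *
go([526.5,152.5,73],10)
p=capture('side'); save(p,'side2')
cv2.imwrite('pics/s2z.png',cv2.resize(cv2.imread('pics/side2.png')[150:390,180:500],None,fx=2.4,fy=2.4,interpolation=cv2.INTER_CUBIC))
```

```text
tcp [526.5 153.2  73.6] jaw head 9.91 xaxis [ 0.001  0.    -1.   ] t 5.15 q [ 0.143  0.55   1.656 -0.     0.935 -0.029] F [0.5 0.1 0.5] w 92.0
shift units [ 0.021 -0.024 -0.003]
turn units -0.018 or 35.982
```

View pics/s2z.png

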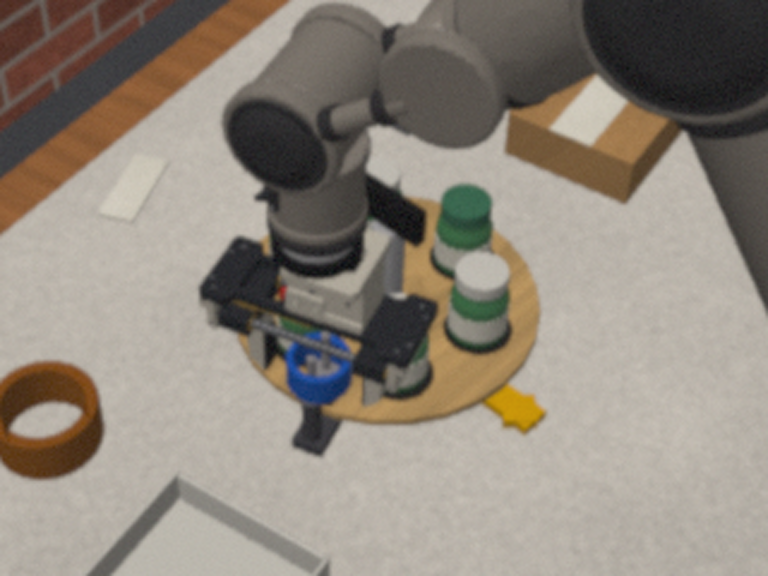

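Fingers sit either side of the ring (~(318,368) in the crop). Close, then lift straight up.

Call:
{"fn": "send_rows", "kwargs": {"series": "-1 0 0 0 0; -1 0 0 0 0; -1 0 0 0 0; -1 0 0 0 0; -1 0 0 0 0; -1 0 0 0 0"}}

```text
time: 5.95
tool_pos: [526.2, 153.2, 73.3]
tcp_rot: [-0.603, 1.571, -0.43]
contact_force: [0.2, 0.3, 0.6]
grip_width: 58.4
```

Call:
{"fn": "send_rows", "kwargs": {"series": "-1 -0.3 0 0 0; -1 -0.7 0 0 0; -1 -1.2 0 0 0; -1 -1.8 0 0 0; -1 -2.4 0 0 0; -1 -3 0 0 0; -1 -3.6 0 0 0; -1 -3.6 0 0 0"}}

```text
time: 6.95
tool_pos: [527.1, 153.4, 183.4]
tcp_rot: [-0.045, 1.567, 0.128]
contact_force: [0.0, -0.2, 0.2]
grip_width: 58.3
```

Run:
```python
from look import *
go([504.5,380.5,170],10)
p=capture('side'); save(p,'side3')
print([(a['point'],a['score']) for a in place_of(p,'ring_center')])
m=cut_out(p,'basket')[0]['pixels']; q=capture('top'); mt=cut_out(q,'basket')[0]['pixels']
c=cv2.findContours(mt.astype(np.uint8),0,2)[0]; r=cv2.minAreaRect(max(c,key=len)); b=cv2.boxPoints(r); print([back(q,x,40).round() for x in b])
```

```text
tcp [527.1 153.4 183.4] jaw head 9.91 xaxis [ 0.004  0.001 -1.   ] t 6.95 q [ 0.144  0.421  1.529 -0.     1.188 -0.029] F [ 0.  -0.2  0.2] w 58.3
shift units [0.447 7.588 0.561]
turn units -0.017 or 35.983
[([532.6, 154.4, 199.8], 0.69)]
[array([578., 492.,  40.]), array([583., 317.,  40.]), array([420., 307.,  40.]), array([415., 478.,  40.])]
```

View pics/side3.png

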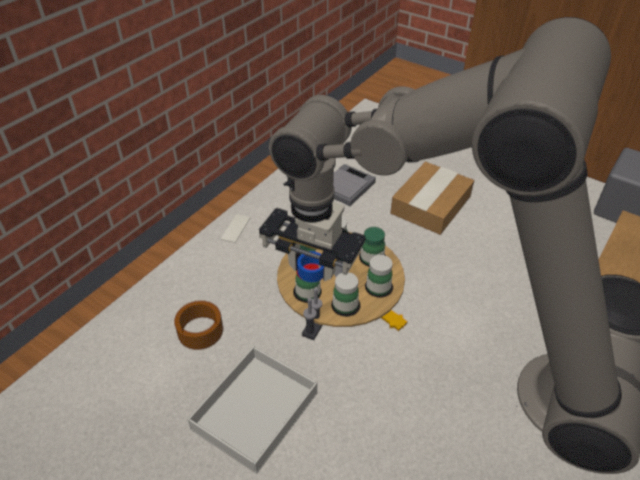

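Ring is in the grip, lifted off the posts and clear of them. Carry it to the basket (+y), then lower.

Call:
{"fn": "send_rows", "kwargs": {"series": "-1 0 0.8 0.1 0; -1 0 2.3 0.2 0.5; -1 0 3.8 0.3 1; -1 0 5.3 0.4 1.5; -1 0 6.8 0.5 2; -1 0 7.6 0.56 2; -1 1 7.6 0.56 2; -1 2.2 7.6 0.56 2"}}

```text
time: 8.2
tool_pos: [503.3, 381.3, 114.2]
tcp_rot: [0.298, 1.57, 0.298]
contact_force: [0.4, 0.2, -0.4]
grip_width: 58.1
```

Run:
```python
from look import *
go([504.5,380.5,9],0)
p=capture('side'); save(p,'side4')
print([(a['point'],a['score']) for a in place_of(p,'ring_center')],[(a['point'],a['score']) for a in place_of(p,'basket')])
```

```text
tcp [503.3 381.3 114.2] jaw head -0.03 xaxis [ 0.001  0.    -1.   ] t 8.2 q [ 0.527  0.634  1.361 -0.     1.146  0.528] F [ 0.4  0.2 -0.4] w 58.1
shift units [ 3.506 -0.026  0.039]
turn units -0.007 or 35.993
[([508.3, 384.4, 130.2], 0.75)] [([500.3, 381.0, -2.1], 0.8)]
```

View pics/side4.png

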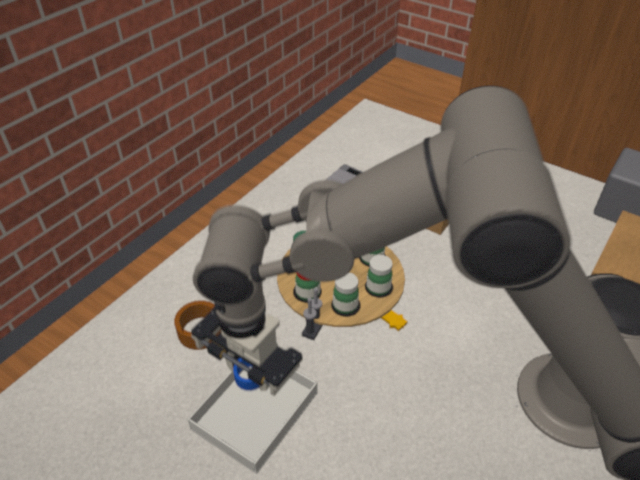

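Call:
{"fn": "send_rows", "kwargs": {"series": "-1 0.7 0 0.03 0; -1 1.4 0 0.03 0; -1 2.1 0 0.03 0; -1 2.7 0 0.03 0; -1 3.1 0 0.03 0; -1 3.4 0 0.03 0; -1 3.4 0 0.03 0; -1 3.4 0 0.03 0"}}

```text
time: 9.35
tool_pos: [504.7, 380.9, 13.8]
tcp_rot: [0.459, 1.57, 0.457]
contact_force: [-0.1, 0.6, -1.6]
grip_width: 58.3
```

Call:
{"fn": "send_rows", "kwargs": {"series": "0.5 0 0 0 0; 0.5 0 0 0 0; 0.5 0 0 0 0; 0.5 0 0 0 0; 0.5 0 0 0 0"}}

```text
time: 9.98
tool_pos: [504.3, 380.6, 13.2]
tcp_rot: [-1.327, 1.571, -1.329]
contact_force: [-0.5, -0.2, -0.2]
grip_width: 68.6
```

Run:
```python
from look import *
go([504.5,380.5,9],0)
p=capture('side'); save(p,'side5')
print([(a['point'],a['score']) for a in place_of(p,'ring_center')])
```

```text
tcp [504.3 380.6  13.2] jaw head -0.08 xaxis [ 0. -0. -1.] t 9.975 q [ 0.525  0.755  1.442 -0.     0.944  0.527] F [-0.5 -0.2 -0.2] w 68.6
shift units [ 0.14  -0.005  0.006]
turn units -0.017 or 35.983
[([512.5, 382.5, 16.9], 0.84)]
```

View pics/side5.png

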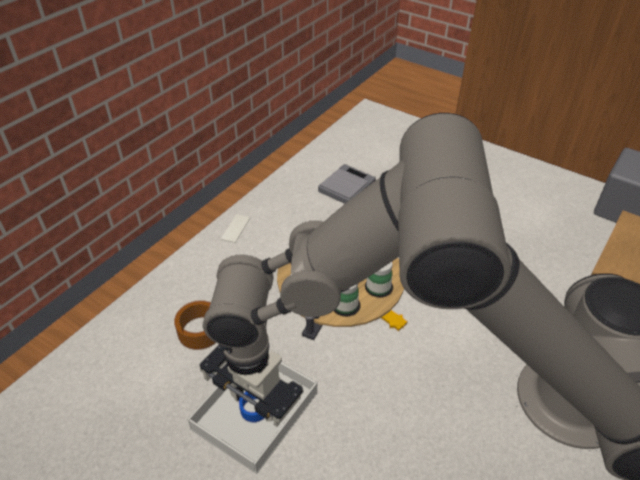

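Ring lies in the basket (pixel ~(250,405)), jaws open around it. Raise straight up.

Call:
{"fn": "send_rows", "kwargs": {"series": "0.5 -0.5 0 0 0; 0.5 -1.2 0 0 0; 0.5 -2.2 0 0 0; 0.7 -3.6 0 0 0; 1 -5.2 0 0 0; 1 -6.6 0 0 0; 1 -6.8 0 0 0; 1 -6.8 0 0 0"}}

```text
time: 11.08
tool_pos: [504.2, 380.6, 217.7]
tcp_rot: [0.354, 1.57, 0.352]
contact_force: [0.6, 0.4, -0.2]
grip_width: 92.1
```

Run:
```python
from look import *
go([554,1.5,215],-100)
for n in('top','side'):
    p=capture(n); save(p,n+'6')
    for th in('ring_center','handle','disc_top','stand','front_spot','red_jar_center'):
        print(n,th,[(a['point'],a['score']) for a in place_of(p,th)[:1]])
b=cv2.imread('pics/top6.png')[200:350,210:410]; cv2.imwrite('pics/t6z.png',cv2.resize(b,None,fx=4,fy=4,interpolation=cv2.INTER_CUBIC))
```

```text
tcp [504.2 380.6 217.7] jaw head -0.09 xaxis [ 0.001  0.    -1.   ] t 11.075 q [ 0.525  0.547  1.219 -0.     1.375  0.527] F [ 0.6  0.4 -0.2] w 92.1
shift units [  0.089 -12.633   1.68 ]
turn units -16.017 or 19.983
top ring_center [([506.2, 382.3, 21.5], 0.47)]
top handle [([552.4, 2.2, 149.0], 0.93)]
top disc_top [([495.2, 77.3, 72.3], 0.53)]
top stand [([551.0, 0.8, 1.5], 0.7)]
top front_spot [([452.5, 17.0, 69.9], 0.69)]
top red_jar_center [([584.2, 88.0, 69.0], 0.91)]
side ring_center [([510.3, 381.7, 18.7], 0.82)]
side handle [([558.1, 0.1, 150.0], 0.66)]
side disc_top [([557.3, 1.9, 29.5], 0.76)]
side stand [([554.8, 3.4, -4.8], 0.92)]
side front_spot [([457.2, 18.6, 71.8], 0.9)]
side red_jar_center [([585.8, 92.3, 71.9], 0.74)]
```

View pics/t6z.png

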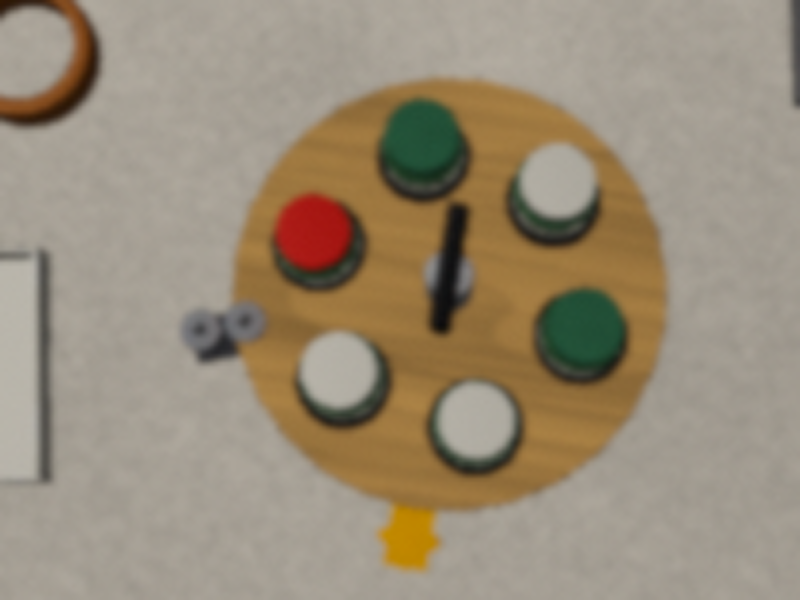

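View pics/side6.png

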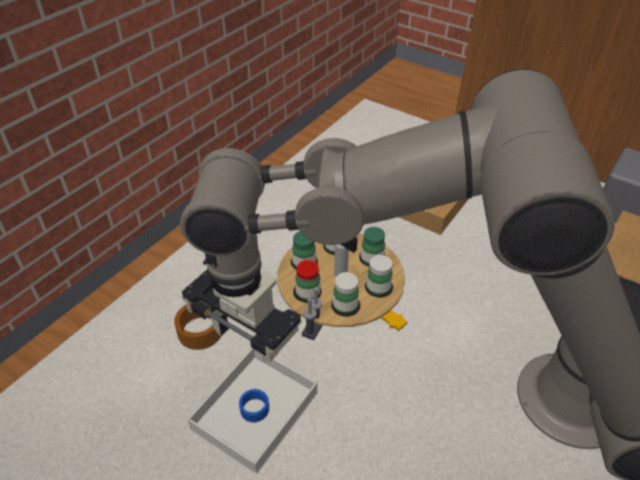

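Ring rests in the basket at (254,405). In the zoomed top view the handle runs (457,208)→(439,330) and nothing else has moved. Measuring handle centre and heading.

Run:
```python
from look import *
p=capture('top'); img=np.asarray(p['pixels'])
m=cut_out(p,'handle'); 
for z in (170,):
  P=[back(p,(210+u/4-.375,200+v/4-.375),z)[:2] for u,v in((457,212),(439,326))]
  d=P[0]-P[1]; print(P,(P[0]+P[1])/2,np.hypot(*d),np.degrees(np.arctan2(d[1],d[0])))
dark=(img.max(2)<45); dark[:240]=0;dark[295:]=0;dark[:,:308]=0;dark[:,335:]=0
n,l,st,c=cv2.connectedComponentsWithStats(dark.astype(np.uint8))
for i in range(1,n):
  if st[i,4]>20:
    yx=np.argwhere(l==i); W=np.array([back(p,(x,y),165)[:2] for y,x in yx]); mu=W.mean(0); w,v=np.linalg.eigh(np.cov((W-mu).T)); e=v[:,1]; print(st[i],mu,np.degrees(np.arctan2(e[1],e[0])),np.sqrt(w*12))
go([554,1.5,215],-100)
```

```text
[array([583.69483862,  -3.24882027]), array([512.94201078,   8.82222614])] [548.3184247    2.78670294] 71.77515453886586 -9.68193700498811
[318 252   8  31 115] [547.50131063   2.16932949] 170.83227093988822 [ 9.90883494 73.81043332]
tcp [504.4 380.7 217.2] jaw head -0.09 xaxis [ 0. -0. -1.] t 11.875 q [ 0.525  0.549  1.218 -0.     1.375  0.527] F [-0.3  0.  -0.7] w 91.5
shift units [  0.075 -12.636   1.675]
turn units -16.018 or 19.982
```

Call:
{"fn": "send_rows", "kwargs": {"series": "1 0 -1.6 0.2 2; 1 0 -3.2 0.4 4; 1 0 -4.8 0.6 6; 1 0 -6.4 0.9 8; 1 0 -8 1.1 10; 1 0 -9.6 1.3 12; 1 0 -11.2 1.5 14; 1 0 -12.6 1.68 16"}}

```text
time: 12.88
tool_pos: [554.2, 0.8, 217.5]
tcp_rot: [1.033, 1.57, -0.371]
contact_force: [0.1, -0.3, 0.2]
grip_width: 92.2
```

Call:
{"fn": "send_rows", "kwargs": {"series": "1 0 0 0 2; 1 0 0 0 3.9; 1 0.5 0 0 3.9; 1 1 0 0 3.9; 1 1 0 0 3.9; 1 1 0 0 3.9"}}

```text
time: 13.62
tool_pos: [554.2, 2.7, 187.2]
tcp_rot: [-1.063, 1.571, -2.8]
contact_force: [-1.4, 0.6, -0.6]
grip_width: 91.7
```

Run:
```python
from look import *
go([553.5,1.7,134],80.5)
p=capture('side'); save(p,'side7')
cv2.imwrite('pics/s7z.png',cv2.resize(cv2.imread('pics/side7.png')[130:370,200:520],None,fx=2.4,fy=2.4,interpolation=cv2.INTER_CUBIC))
```

```text
tcp [554.2   2.7 187.2] jaw head -99.52 xaxis [-0. -0. -1.] t 13.625 q [-0.133  0.429  1.504 -0.     1.209  1.604] F [-1.4  0.6 -0.6] w 91.7
shift units [ 1.772 -0.018  0.037]
turn units -0.004 or 35.996
```

View pics/s7z.png

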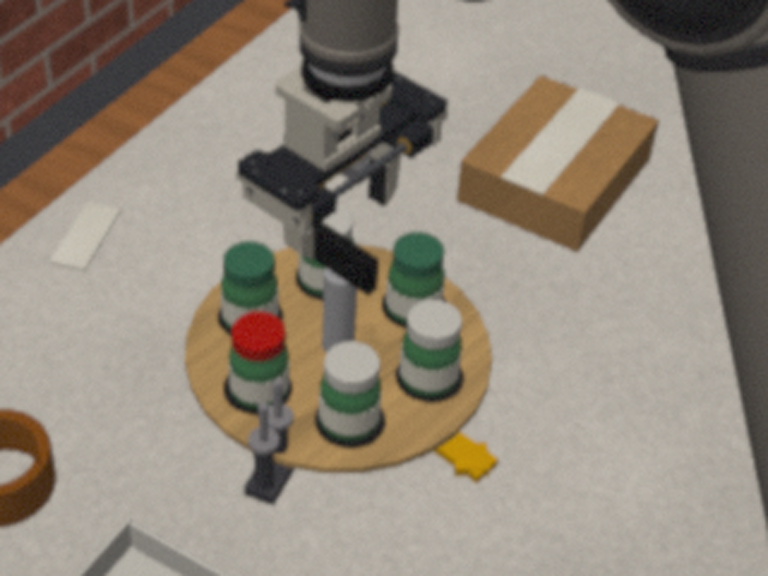

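The open jaws sit centred above the handle (crop ~(345,258)); fingertips will stay above the lids. Descend and close.

Call:
{"fn": "send_rows", "kwargs": {"series": "1 0.6 0 0.03 0; 1 1.2 0 0.03 0; 1 1.75 0 0.03 0; 1 1.75 0 0.03 0; -1 1.75 0 0.03 0; -1 1.75 0 0.03 0; -1 1.75 0 0.03 0; -1 1.75 0 0.03 0"}}

```text
time: 14.68
tool_pos: [554.1, 1.7, 135.0]
tcp_rot: [1.454, 1.57, -0.284]
contact_force: [0.5, -0.6, -0.9]
grip_width: 56.3
```

Call:
{"fn": "send_rows", "kwargs": {"series": "-1 0 0 0 0; -1 0 0 0 0; -1 0 0 0 0; -1 0 0 0 0; -1 0 0 0 0; -1 0 0 0 0; -1 0 0 0 0; -1 0 0 0 0"}}

```text
time: 15.68
tool_pos: [554.0, 2.1, 134.7]
tcp_rot: [3.093, 1.57, 1.355]
contact_force: [-0.1, 5.3, 0.1]
grip_width: 13.9
```

Run:
```python
from look import *
go([553.5,1.7,134],80.5); print(get_obs()['moment'])
p=capture('side'); save(p,'side8')
cv2.imwrite('pics/s8z.png',cv2.resize(cv2.imread('pics/side8.png')[130:370,200:520],None,fx=2.4,fy=2.4,interpolation=cv2.INTER_CUBIC))
```

```text
tcp [554.    2.1 134.7] jaw head -99.58 xaxis [ 0.     0.001 -1.   ] t 15.675 q [-1.350e-01  4.820e-01  1.575e+00  1.000e-03  1.084e+00  1.603e+00] F [-0.1  5.3  0.1] w 13.9
shift units [ 0.024 -0.015  0.016]
turn units -0.017 or 35.983
[ 0.70265934 -0.1208542   0.0473077 ]
```

View pics/s8z.png

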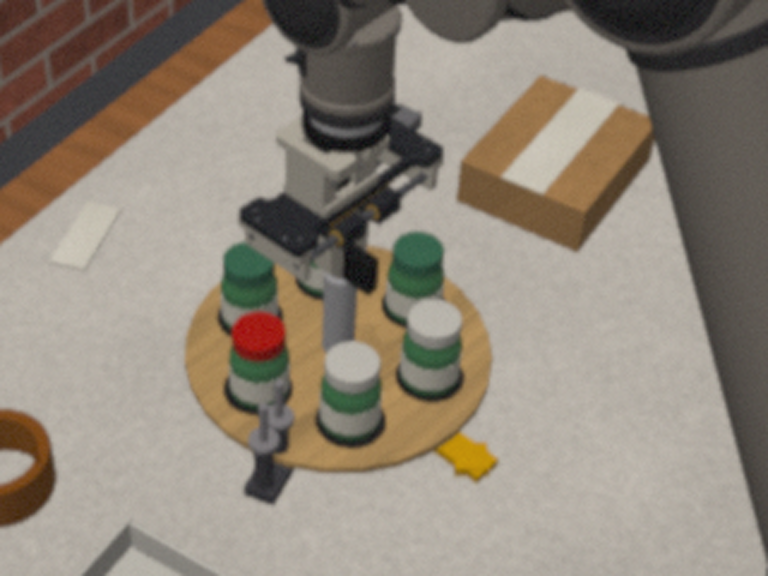

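Handle gripped (opening 13.9 mm). Begin the counter-clockwise turn (negative about tool x), with gentle ramps.

Call:
{"fn": "send_rows", "kwargs": {"series": "-1 0 0 0 -0.2; -1 0 0 0 -0.6; -1 0 0 0 -1.1; -1 0 0 0 -1.7; -1 0 0 0 -2.3; -1 0 0 0 -2.8; -1 0 0 0 -3.2; -1 0 0 0 -3.4"}}

```text
time: 16.73
tool_pos: [554.1, 2.5, 134.7]
tcp_rot: [2.837, 1.57, 1.397]
contact_force: [1.7, 7.1, -0.9]
grip_width: 13.9
```

Run:
```python
from look import *
go([553.5,1.7,134],0)
p=capture('side'); save(p,'side9')
cv2.imwrite('pics/s9z.png',cv2.resize(cv2.imread('pics/side9.png')[130:370,200:520],None,fx=2.4,fy=2.4,interpolation=cv2.INTER_CUBIC))
```

```text
tcp [554.1   2.5 134.7] jaw head -82.55 xaxis [ 0.     0.001 -1.   ] t 16.725 q [-1.350e-01  4.820e-01  1.575e+00  1.000e-03  1.084e+00  1.306e+00] F [ 1.7  7.1 -0.9] w 13.9
shift units [ 0.024 -0.022  0.023]
turn units -16.51 or 19.49
```

View pics/s9z.png

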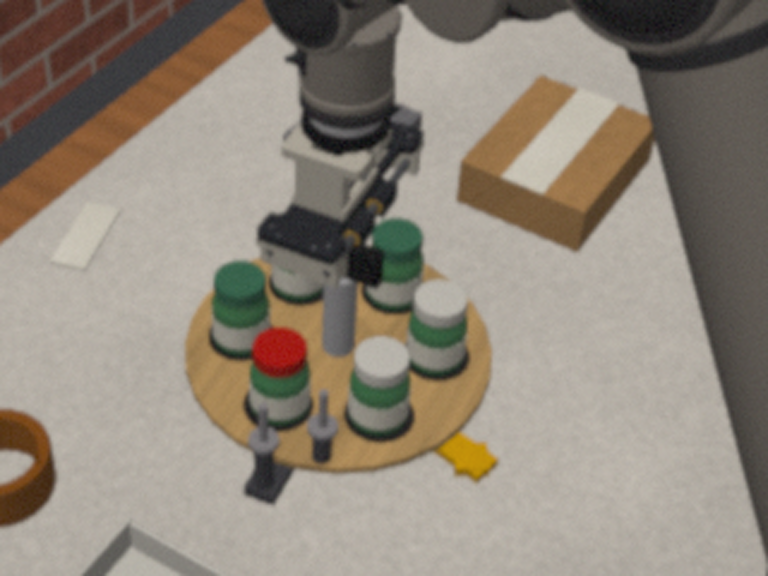

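Carousel turns with the gripper (red lid now crop (280,350), jars upright). Continue, with a 1 mm +y nudge to relax the side load.

Call:
{"fn": "send_rows", "kwargs": {"series": "-1 0 0 -0.03 -0.3; -1 0 0 -0.03 -0.9; -1 0 0 -0.03 -1.6; -1 0 0 -0.03 -2.4; -1 0 0 -0.03 -3.2; -1 0 0 -0.03 -4; -1 0 0 -0.03 -4.8; -1 0 0 -0.03 -5.6"}}

```text
time: 17.77
tool_pos: [553.8, 3.1, 134.7]
tcp_rot: [2.566, 1.57, 1.616]
contact_force: [0.7, 5.4, -0.5]
grip_width: 13.3
```

Call:
{"fn": "send_rows", "kwargs": {"series": "-1 0 0 0 -0.8; -1 0 0 0 -1.6; -1 0 0 0 -2.4; -1 0 0 0 -3.2; -1 0 0 0 -4; -1 0 0 0 -4.7; -1 0 0 0 -5.2; -1 0 0 0 -5.5"}}

```text
time: 18.77
tool_pos: [553.3, 3.5, 134.7]
tcp_rot: [2.69, 1.569, 2.219]
contact_force: [-0.5, 6.7, 0.9]
grip_width: 13.9
```

Run:
```python
from look import *
go([553.5,1.7,134],0)
p=capture('side'); save(p,'side10')
print([(a['point'],a['score']) for a in place_of(p,'red_jar_center')])
cv2.imwrite('pics/s10z.png',cv2.resize(cv2.imread('pics/side10.png')[130:370,200:520],None,fx=2.4,fy=2.4,interpolation=cv2.INTER_CUBIC))
```

```text
tcp [553.3   3.5 134.7] jaw head -27.0 xaxis [-0.001  0.001 -1.   ] t 18.775 q [-1.330e-01  4.820e-01  1.576e+00  1.000e-03  1.085e+00  3.380e-01] F [-0.5  6.7  0.9] w 13.9
shift units [ 0.024 -0.052  0.032]
turn units -5.401 or 30.599
[([563.7, 96.2, 65.4], 0.26)]
```

View pics/s10z.png

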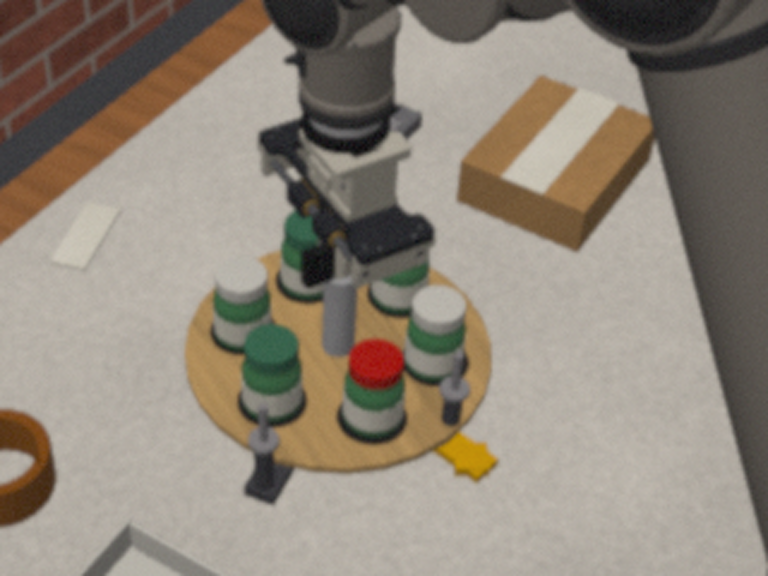

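On track (red lid at crop (376,362)). Last ~27°.

Call:
{"fn": "send_rows", "kwargs": {"series": "-1 0 0 0 -0.4; -1 0 0 0 -1.1; -1 0 0 0 -1.9; -1 0 0 0 -2.8; -1 0 0 0 -3.7; -1 0 0 0 -4.5; -1 0 0 0 -5.1; -1 0 0 0 -5.4"}}

```text
time: 19.88
tool_pos: [552.7, 3.7, 134.7]
tcp_rot: [2.558, 1.568, 2.558]
contact_force: [-4.5, 8.1, 1.8]
grip_width: 14.0
```

Run:
```python
from look import *
go([553.5,1.7,134],0)
ax=np.array([554,1.5])
for n in('top','side'):
    p=capture(n); save(p,n+'11')
    for th in('red_jar_center','front_spot','jar1_center','jar2_center','jar3_center'):
        for a in place_of(p,th)[:3]:
            v=np.array(a['point'][:2])-ax; print(n,th,np.round(a['point']),round(a['score'],2),np.hypot(*v).round(1),np.degrees(np.arctan2(v[1],v[0])).round(1))
    hsv=cv2.cvtColor(np.asarray(p['pixels']),cv2.COLOR_RGB2HSV); y=(((hsv[...,0]<6)|(hsv[...,0]>174))&(hsv[...,1]>200)&(hsv[...,2]>90)).astype(np.uint8)
    nn,l,st,c=cv2.connectedComponentsWithStats(y); i=1+np.argmax(st[1:,4]); pt=back(p,c[i],105); v=pt[:2]-ax; print('redlid',st[i],pt,np.hypot(*v),np.degrees(np.arctan2(v[1],v[0])))
cv2.imwrite('pics/s11z.png',cv2.resize(cv2.imread('pics/side11.png')[130:370,200:520],None,fx=2.4,fy=2.4,interpolation=cv2.INTER_CUBIC))
```

```text
tcp [552.7   3.7 134.7] jaw head 0.01 xaxis [-0.002  0.002 -1.   ] t 19.875 q [-1.330e-01  4.820e-01  1.576e+00  1.000e-03  1.086e+00 -1.340e-01] F [-4.5  8.1  1.8] w 14.0
shift units [ 0.024 -0.065  0.026]
turn units 0.002 or -35.998
top red_jar_center [518.  88.  70.] 0.3 93.5 112.7
top jar1_center [725. 297.  23.] 0.6 341.3 59.9
top jar2_center [493. -69.  71.] 0.64 93.0 -130.6
top jar3_center [519.  90.  72.] 0.17 94.9 111.5Traceback (most recent call last):
  File "<stdin>", line 10, in <module>
    return _wrapfunc(a, 'argmax', axis=axis, out=out, **kwds)
    return bound(*args, **kwds)
ValueError: attempt to get argmax of an empty sequence
```

View pics/top11.png

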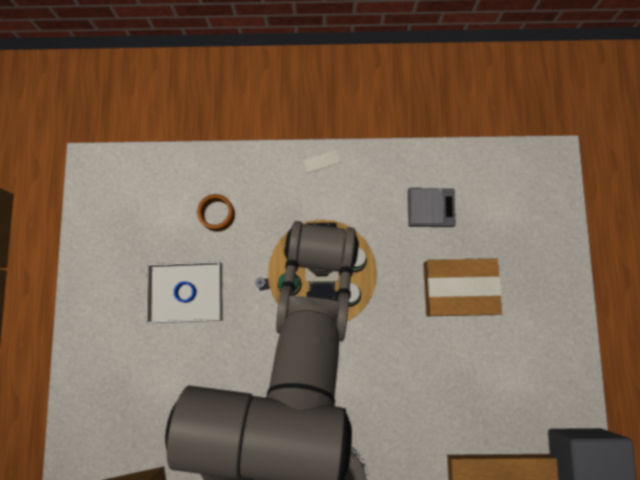

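In the top view the arm hides the red lid; a jar (-130.6°) and a post side remain visible. Use the side view.

Run:
```python
from look import *
ax=np.array([554,1.5])
p=capture('side'); save(p,'side12')
for th in('red_jar_center','front_spot','jar1_center','jar2_center','jar3_center','stand','ring_center'):
    for a in place_of(p,th)[:3]:
        v=np.array(a['point'][:2])-ax; print(th,np.round(a['point']),round(a['score'],2),np.hypot(*v).round(1),np.degrees(np.arctan2(v[1],v[0])).round(1))
hsv=cv2.cvtColor(np.asarray(p['pixels']),cv2.COLOR_RGB2HSV); y=(((hsv[...,0]<6)|(hsv[...,0]>174))&(hsv[...,1]>200)&(hsv[...,2]>90)).astype(np.uint8)
nn,l,st,c=cv2.connectedComponentsWithStats(y); i=1+np.argmax(st[1:,4]); pt=back(p,c[i],104); v=pt[:2]-ax; print('redlid',st[i],pt,np.hypot(*v),np.degrees(np.arctan2(v[1],v[0])))
cv2.imwrite('pics/s12z.png',cv2.resize(cv2.imread('pics/side12.png')[130:370,200:520],None,fx=2.4,fy=2.4,interpolation=cv2.INTER_CUBIC))
```

```text
red_jar_center [460.  18.  70.] 0.65 94.9 170.1
front_spot [461.  21.  67.] 0.59 95.1 168.4
jar1_center [613.  78.  70.] 0.95 96.6 52.4
jar2_center [495. -66.  70.] 0.6 89.5 -130.9
jar3_center [647. -14.  70.] 0.96 94.5 -9.6
jar3_center [552.   1.  30.] 0.6 2.3 -160.0
stand [553.   0.   1.] 0.89 1.8 -137.3
stand [ 506. -373.   32.] 0.73 377.7 -97.2
stand [460.  18.  72.] 0.48 95.2 169.7
ring_center [511. 384.  20.] 0.87 384.6 96.4
redlid [363 264  22  19 311] [458.0604403   18.91704126 104.        ] 97.50770453029958 169.7104825286861
```

View pics/s12z.png

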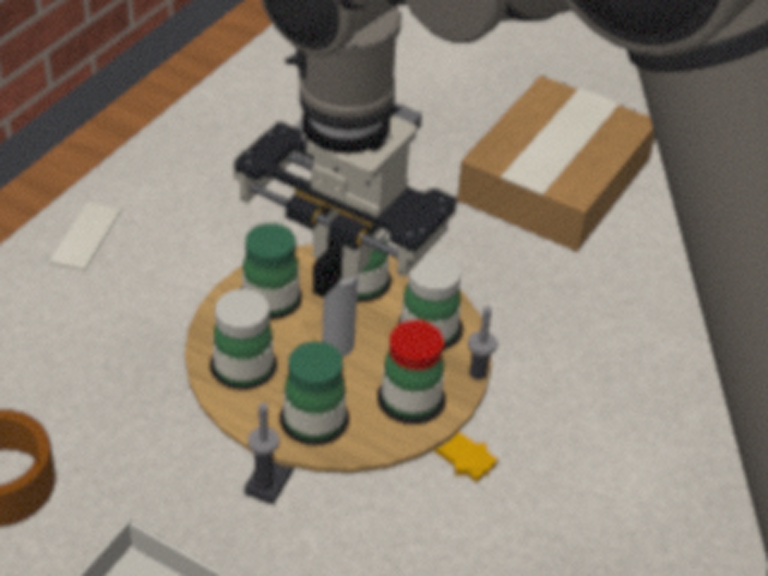

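The red jar stands at 170° and the pointer lies at 169–170°. That is well within the 8° tolerance, all jars are upright and the handle is gripped. Let it settle, check, and hand in.

Call:
{"fn": "send_rows", "kwargs": {"series": "-1 0 0 0 0; -1 0 0 0 0; -1 0 0 0 0; -1 0 0 0 0; -1 0 0 0 0; -1 0 0 0 0"}}

```text
time: 21.32
tool_pos: [552.7, 3.7, 134.7]
tcp_rot: [2.55, 1.568, 2.55]
contact_force: [-3.5, 6.3, 2.4]
grip_width: 14.3
```

Run:
```python
from look import *
go([553.5,1.7,134],0)
p=capture('side')
for th in('red_jar_center','front_spot','ring_center'): print(th,[(np.round(a['point']),round(a['score'],2)) for a in place_of(p,th)[:1]])
print(np.abs(get_obs()['dq']).max()); close_job()
```

```text
tcp [552.7   3.7 134.7] jaw head -0.05 xaxis [-0.002  0.002 -1.   ] t 21.325 q [-1.330e-01  4.820e-01  1.576e+00  1.000e-03  1.086e+00 -1.330e-01] F [-3.5  6.3  2.4] w 14.3
shift units [ 0.024 -0.066  0.025]
turn units -0.009 or 35.991
red_jar_center [(array([462.,  17.,  71.]), 0.72)]
front_spot [(array([460.,  18.,  69.]), 0.76)]
ring_center [(array([508., 384.,  19.]), 0.93)]
0.002847186838167201
the job is handed in; nothing more can be done
```

I lifted the blue ring off both posts, lowered it into the basket in the gripper and released it there. I then turned the handle about 100° counter-clockwise and handed the job in at about 21 s, still gripping it; `close_job()` gave no verdict.

**Last checks:**
- **Red jar:** about 2 mm from the front spot in the side view. That check uses the trained networks, which are good to about 4 mm. The lid colour and the pointer position put the jar and the pointer within about 1° of each other.
- **Ring:** at rest in the basket, centre at about 19 mm height.
- **Grip and arm:** the fingers are closed on the handle at 14.3 mm, and the arm is still.
- **Jars:** all six looked upright in the last picture I viewed.
- **Carton, tape roll and scale:** they looked unmoved in the pictures; I did not measure them again at the end.

**Where checks failed or disagreed:**
- The top camera could not confirm the red jar, because the arm hid it and that network gave a wrong low-score hit.
- The wrist carried a steady side load of about 7 N while holding, because the grip sits about 2 mm off the carousel's axis.

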